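Set a clicking flow valve four clicks open

TASK

Zero and set the flow valve on the bench: turn its knob clockwise until it is fully closed and bears lightly on its internal stop, without forcing it, then open it (anticlockwise) exactly four clicks and let go, leaving the knob resting in that fourth click. Leave the vial, the beaker and the metal puck around it where they stand.

Things in the scene. Friction and masses are not known exactly. Their poses are not given: they have to be found in the camera images.
- valve_block: Flow-valve block, fixed: steel base plate 110 (x) x 80 (y) x 8 mm, on it an aluminium block 70 x 62 mm, top 52 mm above the bench, with a plugged brass port out to y = +45 and -45 mm at 30 mm height. A dark collar 48 mm across rises to 58 mm under the knob. Origin: centre of the underside, on the knob's axis; z up. Its yaw tells nothing of the knob's setting.
- knob_top (a point): Centre of the top face of the round black ribbed knob, on its vertical turning axis, 86 mm above the bench. Knob 36 mm across, 26 mm tall (60 to 86 mm above the bench), no pointer or mark; it does not rise or sink. This point belongs to the block and does not turn. Clockwise seen from above closes, anticlockwise opens. The knob starts 2 to 6 clicks open; how many is not shown.
- knob_spindle (a point): On the knob's axis, 36 mm above the bench; does not turn. A spring detent gives 18 equal clicks a turn (20 degrees each): it resists most, about 0.1 N m, on leaving a click, eases to nothing half way, then pulls into the next, where pull flips sharply to resistance. Let go anywhere, the knob snaps to the nearest click. It opens 9 clicks or more.
- knob_stop (a point): On the knob's axis, 20 mm above the bench; does not turn. At this height, 18 mm off the axis, is the closing stop (seat_pin), met by a lug on the spindle (knob_lug). The knob meets it 5 degrees past its zero click (fully closed): torque climbs about 0.1 N m a degree, no snap. 0.1 to 0.3 N m above the detent seats it; 0.5 N m (30 N at the stop) damages it. Let go, it returns to the zero click.
- vial: Loose white plastic vial, 21 mm across, 52 mm tall, upright, near the valve. Origin: centre of its underside. To be left alone.
- beaker: Loose clear beaker, 50 mm across, 56 mm tall, upright, near the valve. Origin: centre of its underside. To be left alone.
- puck: Loose round grey metal chuck puck, 54 mm across, 17 mm tall, near the valve. Origin: centre of its underside. To be left alone.
Things that resemble listed ones, but are neither listed nor needed, are in the scene too. There is more than one size of the valve_block; the one meant has the size given above.

How it is judged (in metres and radians):
On the way:
1. the valve is fully closed: the knob has been turned clockwise until it bears on its internal stop with 3 N or more (contact force between knob_lug and seat_pin above 3 N), for 0.1 s.
At the end, for the whole second after the job is handed in: the knob rests, let go, in the fourth click anticlockwise from fully closed (within about 6 degrees of it, clicks being 20 degrees apart), and the vial, beaker and puck stand within 15 mm of where they were, upright (x of knob_lug in the frame of valve_block between 0.0012 and 0.005 m and y of knob_lug in the frame of valve_block above 0 m and distance of each of vial, beaker, puck from where it was at the start of the episode below 0.015 m and angle between each of vial, beaker, puck's own z axis and vertical below 0.2 rad); the robot touches nothing.
It fails at once if the knob is forced against its internal stop with more than 30 N (contact force between knob_lug and seat_pin above 30 N).
It fails at once if the vial is pushed more than 20 mm or knocked over (distance of vial from where it was at the start of the episode above 0.02 m or angle between vial's own z axis and vertical above 0.5 rad).
It fails at once if the beaker is pushed more than 20 mm or knocked over (distance of beaker from where it was at the start of the episode above 0.02 m or angle between beaker's own z axis and vertical above 0.5 rad).
It fails at once if the puck is pushed more than 20 mm or knocked over (distance of puck from where it was at the start of the episode above 0.02 m or angle between puck's own z axis and vertical above 0.5 rad).
It also fails if it takes over 72 s, if anything falls off the work surface, if the arm or the gripper's body presses on something with over 40 N, if the wrist force passes 120 N, or if a joint passes its speed limit or range.

ROBOT

A 6-joint arm with a two-finger parallel gripper is mounted at the origin on a cart in front of the work surface, level with it; the furniture and walls round the work are solid. World frame = base frame: x ahead of the robot, y to its left, z up, the work surface at z = 0. Lengths are in mm, angles in rad, forces in N, time in s.
With the tool pointing down it reaches from about 350 to 775 mm from the base axis. Payload 7.3 kg.
Tool frame: the origin (TCP) lies at the very end of the fingers, on their centre line; the grasp point (between the pads) lies behind it (bot.grip_point_offset is the z of the grasp point in the tool frame, in mm); z points along the fingers, y is the line along which they close (so a half turn about z gives the same grasp; the last joint's range is limited). The gripper opens to 92 mm and grips with 3 to 60 N. Pads are 19 mm wide; open, the fingers measure 130 mm over their backs; the gripper's body (75 mm by 190 mm) begins 47 mm behind the grasp point.
Start: joints at [0.977, 0.342, 1.524, -0, 1.275, -0.146], TCP at [227.305, 473.262, 226.741] pointing down, gripper open.
Joint ranges: [-2.53, 2.53], [-0.77, 2.02], [0.04, 2.7], [-1, 4.14], [0.28, 2.66], [-3.11, 3.11]. Speed limits (rad/s): [2.57, 2.57, 3.14, 3.14, 3.14, 3.14].

INTERFACE

Orientations are given as [roll, pitch, yaw] about the fixed x, y, z axes, in that order (R = Rz(yaw) Ry(pitch) Rx(roll)).
In Python, from plant import bot gives the robot as it stands. The module is installed in compiled form; this text tells all that it offers.
- The arm moves only by the shell command python3 -m crank 'ROWS'. ROWS is JSON, a list that holds one entry, the list of rows, each a list of 5 numbers: the opening, from 0 (shut) to 1 (fully open), then the shift along the tool's x, y, z in cm, then the turn about the tool's z in degrees. In form: [[[claw, x, y, z, turn], ...]]. A call has exactly 10 rows; each row is the pose to reach, as a shift and turn from the pose commanded when the call began, along the tool's axes at that moment; what a row does not reach only later rows make up. A row lasts 1/10 s, in which the tool goes at most 50 mm and 8.59 degrees, less where a joint would pass 70% of its speed; a pose out of reach is approached as far as the arm can. A call with a gripper value outside its range is refused whole. The fingers move at their own pace and stop on an object; the grip force is fixed at half the most. Time passes only in rows, so rows that repeat a pose let the fingers close, or fill a call up. It gives the time, the measured TCP pose, the force, the opening and the grip force at its end, in the units of the state.
- bot.get_obs(): the state, without advancing time (a new reading comes with each control period).
- bot.capture(name): name is "scene" or "side" or "wrist"; returns (picture, depth): 384x512x3 uint8, red, green, blue; 384x512 float32, mm along the optical axis (not along the pixel's ray), 0 where there is no reading.
- bot.calibration(name): a dict with "vertical_fov" (degrees; the focal length in pixels is half the picture's height over the tangent of half this angle, whatever the lens; pixels are square), "cx", "cy" (the principal point, pixels), "rvec" (rotation vector, rad) and "tvec" (3), from world to camera coordinates, as OpenCV has them; the wrist camera has in their place "tool_from_camera" (4x4, takes a point from camera to tool coordinates, whose origin is the TCP and whose axes are the flange's). Camera axes: x right, y down, z forward; pixel columns grow to the right and rows downward; lengths in mm; the calibration is good to about 2 mm. A picture is of the moment at which its call begins: read the wrist's pose just before it. calibration takes no time and is no camera call.
- bot.close_job(): hands the job in; it is judged then, once.
The state is a dict: "time": time; "joint_positions": joint angles; "dq": joint speeds; "tau": joint torques, N m; "tool_pos": TCP position; "tcp_rot": TCP orientation; "contact_force": force on the tool from outside, world axes, zero at the start; "moment": the same for the moment, N m; "grip_width": finger opening in mm; "finger_force": force on a finger pad.
Only numpy, scipy, OpenCV 4.12 (cv2) and the standard library are available. Lean on these libraries where they do the work, as an engineer would, in place of code of your own. Each camera call takes 0.05 s, during which the arm holds its last target. There are 200 camera calls.

## Working session

There is one attempt and no reset: what is moved stays moved. The work goes in short steps, Python scripts to look and compute and a shell command to move; the robot and the scene stay as the last step left them, time stands still between calls to the robot, and variables do not carry over. Pictures are saved under pics/ and viewed, at most 10 in all, crops included, and the job is handed in when it is done.

```bash
mkdir -p pics; cat > h.py <<'E'
import numpy as np, cv2
from plant import bot
from scipy.spatial.transform import Rotation as R
def cam(n):
    c=bot.calibration(n); f=192/np.tan(np.radians(c["vertical_fov"])/2)
    if n=="wrist":
        o=bot.get_obs(); T=np.eye(4); T[:3,:3]=R.from_euler('xyz',o["tcp_rot"]).as_matrix(); T[:3,3]=o["tool_pos"]
        M=T@np.array(c["tool_from_camera"])
    else:
        E=np.eye(4); E[:3,:3]=cv2.Rodrigues(np.array(c["rvec"],float))[0]; E[:3,3]=np.ravel(c["tvec"]); M=np.linalg.inv(E)
    return f,c["cx"],c["cy"],M
def ray(k,u,v):
    f,cx,cy,M=k; d=M[:3,:3]@np.array([(u-cx)/f,(v-cy)/f,1]); return M[:3,3],d
def onz(k,u,v,z):
    o,d=ray(k,u,v); return o+d*(z-o[2])/d[2]
def pts(k,D):
    f,cx,cy,M=k; v,u=np.indices(D.shape); P=np.stack([(u-cx)/f*D,(v-cy)/f*D,D],-1)
    return P@M[:3,:3].T+M[:3,3]
E
python3 - <<'E'
from h import *
print(bot.get_obs(), bot.grip_point_offset, bot.calibration("scene"))
for n in ("scene","side","wrist"):
    k=cam(n); p,d=bot.capture(n); np.savez(f"{n}0.npz",p=p,d=d,f=k[0],cx=k[1],cy=k[2],M=k[3])
    cv2.imwrite(f"pics/{n}0.png",p[...,::-1])
a=[cv2.imread(f"pics/{n}0.png") for n in ("scene","side","wrist")]
m=np.vstack([np.hstack(a[:2]),np.hstack([a[2],a[2]*0])]); cv2.imwrite("pics/all0.png",cv2.resize(m,(800,600)))
E
```

```text
{'time': 0.0, 'joint_positions': array([ 9.76960816e-01,  3.42695950e-01,  1.52501513e+00,  3.36102354e-06,
        1.27542884e+00, -1.45991282e-01]), 'dq': array([-0.00074887,  0.00018654, -0.00032746,  0.00039111, -0.0003343 ,
       -0.00072066]), 'tau': array([ 5.53555674e-04, -4.31243026e+01, -2.44223338e+01,  7.18810502e-02,
        5.55378338e-02, -1.04976680e-04]), 'tool_pos': array([227.0768054 , 472.88939388, 226.05953248]), 'tcp_rot': array([-3.14006231e+00, -2.28266167e-04,  2.69374727e+00]), 'contact_force': array([ 0.268118  , -0.38716429,  0.47315376]), 'moment': array([-0.05763563, -0.00762565,  0.00745389]), 'finger_force': 0.0, 'grip_width': 92.18895868623991} -18.8 {'vertical_fov': 46.63895903952654, 'cx': 256.45004533017124, 'cy': 191.3302409064843, 'rvec': array([ 1.97293751, -0.97798937,  0.56330522]), 'tvec': array([-291.20299012,  309.68799644,  496.08019673])}
```

View pics/all0.png

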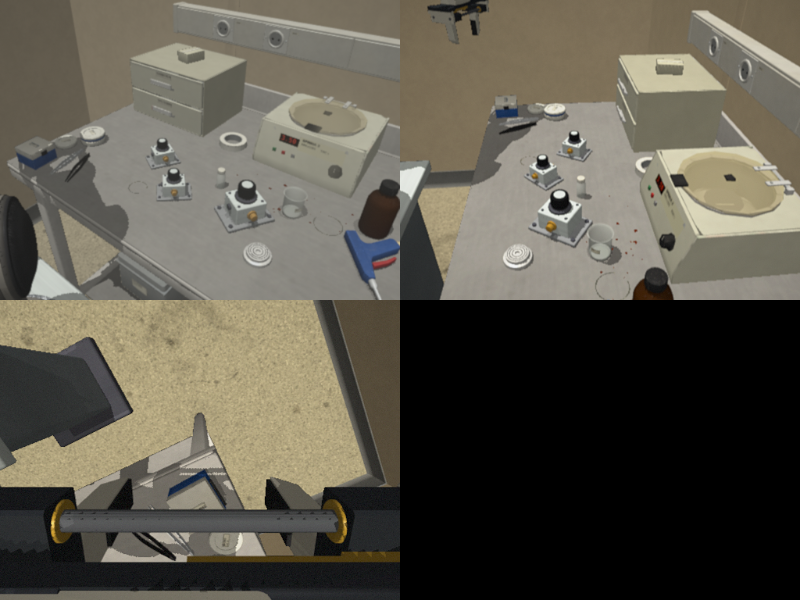

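The picture shows three valve blocks. In scene-camera pixels they are: small at about (207,195), small at about (222,235), large at about (315,255), the last with the vial, beaker and puck round it. The large one looks like the 110 mm base. I'll measure all three and confirm with a crop.

```bash
python3 - <<'E'
from h import *
est={}
for n in ("scene","side"):
    z=np.load(n+"0.npz"); k=(z["f"],z["cx"],z["cy"],z["M"]); p=z["p"]; D=z["d"]; P=pts(k,D)
    # knob: dark pixels with height 50..100mm
    m=((p.max(-1)<60)&(P[...,2]>30)&(P[...,2]<110)&(D>0)).astype(np.uint8)
    c,l,s,ce=cv2.connectedComponentsWithStats(m)
    for i in range(1,c):
        if s[i,4]>60:
            q=P[l==i]; zt=np.percentile(q[:,2],97); t=q[q[:,2]>zt-3]
            print(n,ce[i].round(),s[i].tolist(),"top z",zt.round(1),"top c",((t.min(0)+t.max(0))/2).round(1),"ext",np.ptp(t,axis=0).round(1))
z=np.load("scene0.npz");p=z["p"][...,::-1]
z2=np.load("side0.npz")["p"][...,::-1]
a=cv2.resize(p[150:350,170:420],None,fx=1.6,fy=1.6);a=cv2.resize(p[150:350,170:430],(400,308),interpolation=3)
b=cv2.resize(z2[150:350,110:370],(400,308),interpolation=3)
cv2.imwrite("pics/crop1.png",np.hstack([a,b]))
E
```

```text
scene [208. 186.] [202, 181, 13, 10, 100] top z 63.6 top c [527.4 153.2  63.1] ext [19.  18.3  4.8]
scene [222. 226.] [215, 219, 16, 13, 131] top z 64.4 top c [444.4  44.5  63.3] ext [19.  20.1  3.5]
scene [315. 246.] [304, 233, 23, 23, 318] top z 87.0 top c [ 479.2 -122.9   85.9] ext [26.1 32.5  3.7]
scene [486. 271.] [462, 243, 50, 53, 1575] top z 103.2 top c [ 606.9 -360.3  105.1] ext [18.6 30.4  9.7]
side [223. 177.] [217, 170, 14, 13, 115] top z 63.3 top c [533.7 152.2  62.5] ext [22.9 16.5  4.2]
side [183. 209.] [175, 201, 16, 15, 148] top z 63.4 top c [450.4  42.9  62.5] ext [23.9 18.   3.9]
side [332. 236.] [328, 224, 11, 24, 71] top z 104.6 top c [ 690.7 -121.2  103.2] ext [ 2.  41.5  3.1]
side [206. 260.] [193, 245, 26, 29, 434] top z 86.3 top c [ 486.6 -125.5   85.5] ext [33.7 28.   4.5]
side [342. 309.] [332, 299, 20, 22, 309] top z 80.0 top c [ 672.5 -246.8   79.2] ext [19.8 17.3  4.2]
side [325. 374.] [298, 357, 52, 27, 531] top z 108.9 top c [ 615.  -365.2  108. ] ext [30.4 22.7  3.8]
```

View pics/crop1.png

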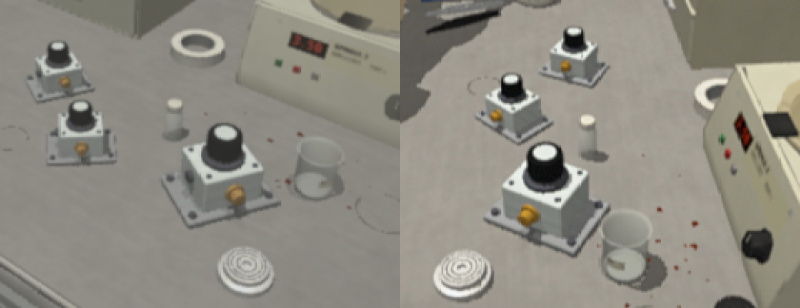

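The crop shows the large block in both views, knob in the scene picture at (315,246) and in the side picture at (206,260). Its knob top measures 86–87 mm high and about 36 mm across, at roughly (483,-124). The other two tops are at 63–64 mm, so those are the small look-alikes. Fingers kept at z ≥ 62 mm clear the vial and beaker. I'll move over the knob and refine the position with the wrist camera.

```bash
python3 -m crank '[[[1,-3.6,-3.2,0,0],[1,-7.2,-6.4,0,0],[1,-10.8,-9.6,0,0],[1,-14.4,-12.8,0,0],[1,-18,-16,0,0],[1,-21.6,-19.2,0,0],[1,-25.2,-22.4,0,0],[1,-28.8,-25.6,0,0],[1,-32.4,-28.8,0,0],[1,-36,-32,0,0]]]' && python3 -m crank '[[[1,-3,-2.7,0,0],[1,-6,-5.4,0,0],[1,-9,-8.1,0,0],[1,-11,-9.6,0,0],[1,-13,-10.7,0,0],[1,-13,-10.7,0,0],[1,-13,-10.7,0,0],[1,-13,-10.7,0,0],[1,-13,-10.7,0,0],[1,-13,-10.7,0,0]]]'
python3 - <<'E'
from h import *
n="wrist";k=cam(n); p,d=bot.capture(n); np.savez("wrist1.npz",p=p,d=d,f=k[0],cx=k[1],cy=k[2],M=k[3])
cv2.imwrite("pics/w1.png",p[...,::-1]); o=bot.get_obs(); print(o["tool_pos"],o["tcp_rot"],o["joint_positions"][5],o["moment"],o["contact_force"])
Mi=np.linalg.inv(k[3]); 
for q in ([483,-124,86],o["tool_pos"]):
    c=Mi[:3,:3]@np.array(q)+Mi[:3,3]; print(c[0]/c[2]*k[0]+k[1],c[1]/c[2]*k[0]+k[2],c[2])
E
```

```text
time: 1.15
tool_pos: [413.5, 27.0, 226.8]
tcp_rot: [3.141, 0.0, 2.694]
contact_force: [1.0, 0.2, -0.5]
grip_width: 92.1
finger_force: 0.0
time: 2.15
tool_pos: [483.9, -123.1, 227.0]
tcp_rot: [3.141, 0.0, 2.695]
contact_force: [-0.3, 0.1, -1.0]
grip_width: 91.9
finger_force: 0.0
[ 483.97353613 -123.18152128  226.94506925] [3.14145208e+00 3.38547524e-04 2.69465034e+00] -1.5267909336854235 [ 0.03020465 -0.01664593 -0.0130179 ] [0.05099478 0.48685778 0.50770276]
252.46162410371775 179.33688644006196 309.08817439229
253.3430462626729 244.22664112315255 174.07969429930003
```

View pics/w1.png

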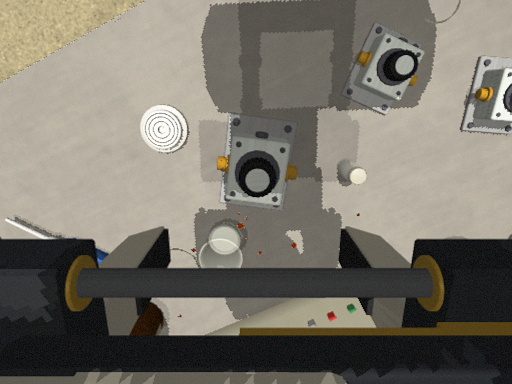

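The wrist picture shows the large block's knob at about (258,177) with its grey top disc. The vial cap is at (357,176), the beaker at (222,245) and the puck at (163,129). I'll locate the disc here and from a second, shifted pose.

```bash
python3 -m crank '[[[1,0.5,0.5,0,0],[1,1,1,0,0],[1,1.5,1.5,1,0],[1,2,2,1.5,0],[1,2.5,2.5,2,0],[1,3,3,3,0],[1,3,3,3,0],[1,3,3,3,0],[1,3,3,3,0],[1,3,3,3,0]]]'
cat > k.py <<'E'
from h import *
def disc(p,k,g):
    # knob top disc: grey blob enclosed in black around predicted pixel g
    f,cx,cy,M=k; Mi=np.linalg.inv(M); c=Mi[:3,:3]@np.array(g)+Mi[:3,3]
    u,v=c[0]/c[2]*f+cx,c[1]/c[2]*f+cy; r=18/c[2]*f
    gr=p.max(-1); yy,xx=np.indices(gr.shape); w=np.hypot(xx-u,yy-v)<1.5*r
    m=((gr>=60)&w).astype(np.uint8); n,l,s,ce=cv2.connectedComponentsWithStats(m,connectivity=4)
    best=[i for i in range(1,n) if 0.1*r*r<s[i,4]<3*r*r]
    i=min(best,key=lambda i:np.hypot(*(ce[i]-[u,v])))
    return ce[i],s[i],(u,v,r)
E
python3 - <<'E'
from k import *
z=np.load("wrist1.npz"); k1=(z["f"],z["cx"],z["cy"],z["M"])
c1,s1,g=disc(z["p"],k1,[483,-124,86]); print(c1,s1,g)
k2=cam("wrist"); p,d=bot.capture("wrist"); cv2.imwrite("pics/w2.png",p[...,::-1])
c2,s2,g=disc(p,k2,[483,-124,86]); print(c2,s2,g)
for k,c in((k1,c1),(k2,c2)): print(onz(k,*c,86).round(1))
o1,a=ray(k1,*c1);o2,b=ray(k2,*c2)
t=np.linalg.lstsq(np.stack([a,-b],1),o2-o1,rcond=None)[0]; print("tri",o1+a*t[0],o2+b*t[1]); print(d[int(c2[1]),int(c2[0])],bot.get_obs()["tool_pos"])
P=pts(k2,d); print(P[int(c2[1]),int(c2[0])])
E
```

```text
time: 3.2
tool_pos: [470.4, -84.1, 197.0]
tcp_rot: [3.141, 0.001, 2.693]
contact_force: [-0.3, 0.1, -0.3]
grip_width: 91.5
finger_force: 0.0
[256.97821351 179.8496732 ] [245 168  25  24 459] (np.float64(252.46162410371775), np.float64(179.33688644006196), np.float64(18.65941139942104))
[224.50867052 219.69749518] [212 208  26  25 519] (np.float64(219.852293756074), np.float64(218.796939676109), np.float64(19.98468047534264))
[ 485.3 -120.3   86. ]
[ 485.6 -120.6   86. ]
tri [ 484.80996917 -120.05799627   88.26757854] [ 484.87775616 -120.02472802   88.28010001]
287.44162 [470.32649256 -84.08731947 196.97051991]
[ 484.44362734 -120.42924382   87.1275027 ]
```

Both views agree: (485.4,-120.5), with a triangulated height of 88 mm against 86 mm. To cancel the hand-eye bias, I'll take another view with the wrist turned about 85°.

```bash
python3 -m crank '[[[1,-1,-1,0,8.5],[1,-2,-2,0,17],[1,-3,-3,0,25.5],[1,-3,-3,0,34],[1,-3,-3,0,42.5],[1,-3,-3,0,51],[1,-3,-3,0,59.5],[1,-3,-3,0,68],[1,-3,-3,0,76.5],[1,-3,-3,0,85]]]'
python3 - <<'E'
from k import *
bot.capture("wrist");bot.capture("wrist");bot.capture("wrist")
z=np.load("wrist1.npz"); k1=(z["f"],z["cx"],z["cy"],z["M"]); c1=disc(z["p"],k1,[485,-121,86])[0]
k2=cam("wrist"); p,d=bot.capture("wrist"); c2,s2,_=disc(p,k2,[485,-121,86]); print(c2,s2)
w1,w2=onz(k1,*c1,86)[:2],onz(k2,*c2,86)[:2]; print(w1,w2)
T=R.from_euler('xyz',bot.get_obs()["tcp_rot"]).as_matrix()
R1=R.from_euler('xyz',[np.pi,0,2.694]).as_matrix()[:2,:2]; R2=T[:2,:2]
A=np.vstack([np.hstack([np.eye(2),R1]),np.hstack([np.eye(2),R2])]); x=np.linalg.solve(A,np.r_[w1,w2]); print("true,e",x)
o=bot.get_obs(); print(o["tool_pos"],o["tcp_rot"],o["joint_positions"][5],"shift tool mm",T.T@(np.r_[x[:2],86]-o["tool_pos"]))
# scene cams
for n in("scene","side"):
    z=np.load(n+"0.npz"); k=(z["f"],z["cx"],z["cy"],z["M"])
    c=disc(z["p"],k,[x[0],x[1],86])[:2]; print(n,c,onz(k,*c[0],86))
E
```

```text
time: 4.25
tool_pos: [484.2, -124.0, 196.8]
tcp_rot: [3.141, -0.0, 1.204]
contact_force: [0.4, -0.2, 0.2]
grip_width: 91.7
finger_force: 0.0
[253.49033392 184.68541301] [240 172  28  27 569]
[ 485.34242865 -120.28946048] [ 485.01620869 -120.3507323 ]
true,e [ 4.85145763e+02 -1.20141439e+02 -2.41355934e-01 -4.83236456e-02]
[ 484.15544486 -123.93830159  196.8000005 ] [ 3.14138661e+00 -3.30189581e-05  1.21412288e+00] -0.04745178701922331 shift tool mm [  3.90002109  -0.42054747 110.80004504]Traceback (most recent call last):
  File "<stdin>", line 13, in <module>
  File "k.py", line 9, in disc
    i=min(best,key=lambda i:np.hypot(*(ce[i]-[u,v])))
ValueError: min() iterable argument is empty
```

The bias is below 0.3 mm, so the knob axis is at (485.1,-120.1). I'll descend to TCP z ≈ 62 mm (above the 58 mm collar) and close.

```bash
python3 -m crank '[[[1,0.39,-0.04,0,0],[1,0.39,-0.04,2,0],[1,0.39,-0.04,5,0],[1,0.39,-0.04,8,0],[1,0.39,-0.04,10.5,0],[1,0.39,-0.04,12.5,0],[1,0.39,-0.04,13.5,0],[1,0.39,-0.04,13.5,0],[1,0.39,-0.04,13.5,0],[1,0.39,-0.04,13.5,0]]]'
python3 -m crank '[[[0.6,0,0,0,0],[0.5,0,0,0,0],[0.45,0,0,0,0],[0.42,0,0,0,0],[0.4,0,0,0,0],[0.38,0,0,0,0],[0.3,0,0,0,0],[0.2,0,0,0,0],[0.1,0,0,0,0],[0,0,0,0,0]]]'
cat > s.py <<'E'
from plant import bot
import numpy as np
o=bot.get_obs(); print(o["time"],o["tool_pos"].round(1),"yaw",np.degrees(o["tcp_rot"][2]).round(2),"F",o["contact_force"].round(1),"M",o["moment"].round(3),"tau6",round(o["tau"][5],3),"q6",o["joint_positions"][5].round(3),o["grip_width"].round(1),round(o["finger_force"],1))
E
python3 s.py; python3 s.py
```

```text
time: 5.45
tool_pos: [485.9, -120.3, 62.8]
tcp_rot: [3.139, -0.0, 1.211]
contact_force: [0.1, 0.5, -0.1]
grip_width: 91.6
finger_force: 0.0
time: 6.45
tool_pos: [485.3, -120.0, 61.7]
tcp_rot: [3.141, -0.0, 1.21]
contact_force: [0.9, -0.9, -1.2]
grip_width: 35.4
finger_force: 30.0Traceback (most recent call last):
  File "s.py", line 3, in <module>
    o=bot.get_obs(); print(o["time"],o["tool_pos"].round(1),"yaw",np.degrees(o["tcp_rot"][2]).round(2),"F",o["contact_force"].round(1),"M",o["moment"].round(3),"tau6",round(o["tau"][5],3),"q6",o["joint_positions"][5].round(3),o["grip_width"].round(1),round(o["finger_force"],1))
                                                                                                                                                                                                                                  ^^^^^^^^^^^^^^^^^^^^^
AttributeError: 'float' object has no attribute 'round'
Traceback (most recent call last):
  File "s.py", line 3, in <module>
    o=bot.get_obs(); print(o["time"],o["tool_pos"].round(1),"yaw",np.degrees(o["tcp_rot"][2]).round(2),"F",o["contact_force"].round(1),"M",o["moment"].round(3),"tau6",round(o["tau"][5],3),"q6",o["joint_positions"][5].round(3),o["grip_width"].round(1),round(o["finger_force"],1))
                                                                                                                                                                                                                                  ^^^^^^^^^^^^^^^^^^^^^
AttributeError: 'float' object has no attribute 'round'
```

```bash
cat > s.py <<'E'
from plant import bot
import numpy as np
L=[]
for i in range(5):
    bot.capture("wrist"); o=bot.get_obs(); L.append(np.r_[np.degrees(o["tcp_rot"][2]),o["moment"],o["contact_force"],o["tau"][5]])
print("t %.2f"%o["time"],"yaw,M,F,tau6",np.mean(L,0).round(3),"sd Mz",np.std(L,0)[3].round(3),"q6",round(float(o["joint_positions"][5]),3),o["tool_pos"].round(1),"w",round(float(o["grip_width"]),1),"ff",round(float(o["finger_force"]),1))
E
python3 s.py
python3 -m crank '[[[0,0,0,0,3],[0,0,0,0,6],[0,0,0,0,9],[0,0,0,0,13],[0,0,0,0,17],[0,0,0,0,21],[0,0,0,0,24],[0,0,0,0,27],[0,0,0,0,27],[0,0,0,0,27]]]' >/dev/null; python3 s.py
```

```text
t 6.70 yaw,M,F,tau6 [ 6.9342e+01 -1.3300e-01 -1.3600e-01  4.0000e-03  1.0260e+00 -9.2700e-01
 -1.6790e+00  6.0000e-03] sd Mz 0.014 q6 -0.036 [ 485.2 -120.    61.7] w 35.5 ff 30.0
t 7.95 yaw,M,F,tau6 [ 4.2391e+01 -4.0000e-01 -3.8200e-01  2.5000e-02  3.1550e+00 -2.1690e+00
 -2.0380e+00  3.2000e-02] sd Mz 0.036 q6 0.435 [ 485.4 -120.2   61.7] w 34.9 ff 30.0
```

```bash
python3 -m crank '[[[0,0,0,0,2],[0,0,0,0,4],[0,0,0,0,6],[0,0,0,0,8],[0,0,0,0,9],[0,0,0,0,9],[0,0,0,0,9],[0,0,0,0,9],[0,0,0,0,9],[0,0,0,0,9]]]' >/dev/null; python3 s.py
python3 -m crank '[[[0,0,0,0,3],[0,0,0,0,6],[0,0,0,0,8],[0,0,0,0,10],[0,0,0,0,11],[0,0,0,0,11],[0,0,0,0,11],[0,0,0,0,11],[0,0,0,0,11],[0,0,0,0,11]]]' >/dev/null; python3 s.py
```

```text
t 9.20 yaw,M,F,tau6 [33.384 -0.466 -0.588 -0.09   4.333 -2.51  -4.764 -0.082] sd Mz 0.03 q6 0.592 [ 485.5 -120.2   61.8] w 35.7 ff 30.0
t 10.45 yaw,M,F,tau6 [22.407 -0.548 -0.552  0.057  4.611 -3.578 -4.698  0.067] sd Mz 0.018 q6 0.784 [ 485.5 -120.3   61.7] w 35.3 ff 30.0
```

The detent signature is clear: it resists at +7° and pulls at +16°. At 47° the stop has not been met, so I go on click by click.

```bash
python3 -m crank '[[[0,0,0,0,3],[0,0,0,0,6],[0,0,0,0,9],[0,0,0,0,12],[0,0,0,0,15],[0,0,0,0,17],[0,0,0,0,18],[0,0,0,0,19],[0,0,0,0,20],[0,0,0,0,20]]]' >/dev/null; python3 s.py
```

```text
t 11.70 yaw,M,F,tau6 [ 2.407 -0.689 -0.54   0.054  4.178 -4.506 -4.193  0.067] sd Mz 0.022 q6 1.133 [ 485.5 -120.5   61.8] w 35.7 ff 30.0
```

```bash
python3 -m crank '[[[0,0,0,0,3],[0,0,0,0,6],[0,0,0,0,9],[0,0,0,0,12],[0,0,0,0,15],[0,0,0,0,17],[0,0,0,0,18],[0,0,0,0,19],[0,0,0,0,20],[0,0,0,0,20]]]' >/dev/null; python3 s.py
```

```text
t 12.95 yaw,M,F,tau6 [-17.591  -0.777  -0.46    0.077   4.502  -5.372  -5.242   0.067] sd Mz 0.041 q6 1.482 [ 485.5 -120.7   61.8] w 35.3 ff 30.0
```

```bash
python3 -m crank '[[[0,0,0,0,3],[0,0,0,0,6],[0,0,0,0,9],[0,0,0,0,12],[0,0,0,0,15],[0,0,0,0,17],[0,0,0,0,18],[0,0,0,0,19],[0,0,0,0,20],[0,0,0,0,20]]]' >/dev/null; python3 s.py
```

```text
t 14.20 yaw,M,F,tau6 [-37.583  -0.921  -0.44    0.111   3.701  -6.053  -5.074   0.108] sd Mz 0.019 q6 1.831 [ 485.4 -120.8   61.8] w 35.4 ff 30.0
```

```bash
python3 -m crank '[[[0,0,0,0,0.5],[0,0,0,0,1],[0,0,0,0,1],[0,0,0,0,1],[0,0,0,0,1],[0,0,0,0,1],[0,0,0,0,1],[0,0,0,0,1],[0,0,0,0,1],[0,0,0,0,1]]]' >/dev/null; python3 s.py
```

```text
t 15.45 yaw,M,F,tau6 [-38.572  -0.879  -0.431   0.148   4.065  -5.413  -5.021   0.13 ] sd Mz 0.011 q6 1.848 [ 485.4 -120.8   61.8] w 35.4 ff 30.0
```

```bash
python3 -m crank '[[[0,0,0,0,0.5],[0,0,0,0,1],[0,0,0,0,1],[0,0,0,0,1],[0,0,0,0,1],[0,0,0,0,1],[0,0,0,0,1],[0,0,0,0,1],[0,0,0,0,1],[0,0,0,0,1]]]' >/dev/null; python3 s.py
```

```text
t 16.70 yaw,M,F,tau6 [-39.574  -1.004  -0.442   0.138   3.943  -6.398  -3.953   0.111] sd Mz 0.023 q6 1.866 [ 485.4 -120.8   61.7] w 35.3 ff 30.0
```

```bash
for i in 1; do python3 -m crank '[[[0,0,0,0,0.5],[0,0,0,0,1],[0,0,0,0,1.5],[0,0,0,0,1.5],[0,0,0,0,1.5],[0,0,0,0,1.5],[0,0,0,0,1.5],[0,0,0,0,1.5],[0,0,0,0,1.5],[0,0,0,0,1.5]]]' >/dev/null; python3 s.py; done
```

```text
t 17.95 yaw,M,F,tau6 [-41.071  -1.081  -0.439   0.144   4.035  -6.105  -3.147   0.14 ] sd Mz 0.013 q6 1.892 [ 485.4 -120.8   61.7] w 35.1 ff 30.0
```

```bash
for i in 1; do python3 -m crank '[[[0,0,0,0,0.5],[0,0,0,0,1],[0,0,0,0,1.5],[0,0,0,0,2],[0,0,0,0,2.5],[0,0,0,0,3],[0,0,0,0,3],[0,0,0,0,3],[0,0,0,0,3],[0,0,0,0,3]]]' >/dev/null; python3 s.py; done
```

```text
t 19.20 yaw,M,F,tau6 [-44.057  -0.844  -0.449   0.231   3.807  -5.189  -5.043   0.218] sd Mz 0.033 q6 1.944 [ 485.5 -120.7   61.8] w 35.5 ff 30.0
```

```bash
for i in 1; do python3 -m crank '[[[0,0,0,0,0.5],[0,0,0,0,1],[0,0,0,0,1],[0,0,0,0,1],[0,0,0,0,1],[0,0,0,0,1],[0,0,0,0,1],[0,0,0,0,1],[0,0,0,0,1],[0,0,0,0,1]]]' >/dev/null; python3 s.py; done
```

```text
t 20.45 yaw,M,F,tau6 [-45.052  -0.852  -0.446   0.273   4.137  -4.641  -5.219   0.253] sd Mz 0.034 q6 1.961 [ 485.5 -120.7   61.8] w 35.2 ff 30.0
```

The torque has reached 0.26 N m, well above the detent's 0.1, so the knob is seated with about 10 N at the stop. I'll back off, let go so it snaps to the zero click, and regrip there for a clean count.

```bash
python3 -m crank '[[[0,0,0,0,-2],[0,0,0,0,-4],[0,0,0,0,-6],[0,0,0,0,-8],[0,0,0,0,-10],[0,0,0,0,-10],[0.5,0,0,0,-10],[0.6,0,0,0,-10],[0.6,0,0,0,-10],[0.6,0,0,0,-10]]]'; python3 s.py;  python3 -m crank '[[[0.6,0,0,0,0],[0.4,0,0,0,0],[0.38,0,0,0,0],[0.2,0,0,0,0],[0,0,0,0,0],[0,0,0,0,0],[0,0,0,0,0],[0,0,0,0,0],[0,0,0,0,0],[0,0,0,0,0]]]' >/dev/null; python3 s.py
```

```text
time: 21.45
tool_pos: [484.8, -119.7, 61.7]
tcp_rot: [-3.142, 0.001, -0.613]
contact_force: [-0.6, 0.5, -0.0]
grip_width: 54.8
finger_force: 0.0
t 21.70 yaw,M,F,tau6 [-3.5147e+01  1.0000e-02  1.7600e-01 -1.3000e-02 -1.1900e-01 -5.2000e-01
 -1.0000e-03 -2.0000e-03] sd Mz 0.012 q6 1.788 [ 485.  -119.9   61.7] w 55.1 ff 0.0
t 22.95 yaw,M,F,tau6 [-3.5153e+01 -7.0300e-01  6.1000e-01  1.9000e-02 -2.8080e+00 -5.3750e+00
  5.0500e-01  1.6000e-02] sd Mz 0.019 q6 1.788 [ 484.9 -120.3   61.7] w 35.1 ff 30.0
```

```bash
python3 -m crank '[[[0,0,0,0,-3],[0,0,0,0,-6],[0,0,0,0,-9],[0,0,0,0,-12],[0,0,0,0,-15],[0,0,0,0,-16],[0,0,0,0,-16],[0,0,0,0,-16],[0,0,0,0,-16],[0,0,0,0,-16]]]' >/dev/null; python3 s.py;  python3 -m crank '[[[0,0,0,0,-3],[0,0,0,0,-6],[0,0,0,0,-9],[0,0,0,0,-10],[0,0,0,0,-10],[0,0,0,0,-10],[0,0,0,0,-10],[0,0,0,0,-10],[0,0,0,0,-10],[0,0,0,0,-10]]]' >/dev/null; python3 s.py
```

```text
t 24.20 yaw,M,F,tau6 [-19.141  -0.754   0.623   0.076  -3.08   -5.224   0.613   0.092] sd Mz 0.024 q6 1.509 [ 484.9 -120.4   61.7] w 35.1 ff 30.0
t 25.45 yaw,M,F,tau6 [-9.154e+00 -7.780e-01  6.240e-01 -7.000e-03 -2.731e+00 -4.710e+00
  8.210e-01 -1.100e-02] sd Mz 0.031 q6 1.335 [ 484.9 -120.4   61.7] w 35.0 ff 30.0
```

```bash
python3 -m crank '[[[0,0,0,0,-3],[0,0,0,0,-6],[0,0,0,0,-9],[0,0,0,0,-10],[0,0,0,0,-10],[0,0,0,0,-10],[0,0,0,0,-10],[0,0,0,0,-10],[0,0,0,0,-10],[0,0,0,0,-10]]]' >/dev/null; python3 s.py;  python3 -m crank '[[[0,0,0,0,-3],[0,0,0,0,-6],[0,0,0,0,-9],[0,0,0,0,-10],[0,0,0,0,-10],[0,0,0,0,-10],[0,0,0,0,-10],[0,0,0,0,-10],[0,0,0,0,-10],[0,0,0,0,-10]]]' >/dev/null; python3 s.py
```

```text
t 26.70 yaw,M,F,tau6 [ 0.861 -0.814  0.672  0.096 -3.023 -5.504  0.818  0.099] sd Mz 0.022 q6 1.16 [ 484.9 -120.5   61.8] w 35.6 ff 30.0
t 27.95 yaw,M,F,tau6 [10.834 -0.824  0.632 -0.058 -2.683 -5.304  0.937 -0.066] sd Mz 0.031 q6 0.986 [ 485.  -120.5   61.8] w 35.5 ff 30.0
```

Clicks 1 and 2 have passed, with pull then resistance as expected. Two more to go.

```bash
python3 -m crank '[[[0,0,0,0,-3],[0,0,0,0,-6],[0,0,0,0,-9],[0,0,0,0,-10],[0,0,0,0,-10],[0,0,0,0,-10],[0,0,0,0,-10],[0,0,0,0,-10],[0,0,0,0,-10],[0,0,0,0,-10]]]' >/dev/null; python3 s.py;  python3 -m crank '[[[0,0,0,0,-3],[0,0,0,0,-6],[0,0,0,0,-9],[0,0,0,0,-10],[0,0,0,0,-10],[0,0,0,0,-10],[0,0,0,0,-10],[0,0,0,0,-10],[0,0,0,0,-10],[0,0,0,0,-10]]]' >/dev/null; python3 s.py
```

```text
t 29.20 yaw,M,F,tau6 [20.86  -0.896  0.695  0.111 -2.806 -6.163  0.887  0.089] sd Mz 0.028 q6 0.811 [ 484.9 -120.6   61.7] w 35.7 ff 30.0
t 30.45 yaw,M,F,tau6 [30.852 -0.922  0.64   0.04  -2.62  -5.899  0.792  0.036] sd Mz 0.006 q6 0.636 [ 484.9 -120.6   61.7] w 35.4 ff 30.0
```

```bash
python3 -m crank '[[[0,0,0,0,-3],[0,0,0,0,-6],[0,0,0,0,-9],[0,0,0,0,-10],[0,0,0,0,-10],[0,0,0,0,-10],[0,0,0,0,-10],[0,0,0,0,-10],[0,0,0,0,-10],[0,0,0,0,-10]]]' >/dev/null; python3 s.py;  python3 -m crank '[[[0,0,0,0,-2],[0,0,0,0,-4],[0,0,0,0,-6],[0,0,0,0,-8],[0,0,0,0,-8],[0,0,0,0,-8],[0,0,0,0,-8],[0,0,0,0,-8],[0,0,0,0,-8],[0,0,0,0,-8]]]' >/dev/null; python3 s.py
```

```text
t 31.70 yaw,M,F,tau6 [40.861 -0.961  0.667  0.097 -2.57  -6.003  0.687  0.088] sd Mz 0.02 q6 0.462 [ 485.  -120.6   61.7] w 35.5 ff 30.0
t 32.95 yaw,M,F,tau6 [48.835 -0.919  0.636 -0.098 -1.897 -5.499  0.752 -0.086] sd Mz 0.036 q6 0.322 [ 485.  -120.5   61.7] w 35.4 ff 30.0
```

The readings (pull at -76°, strong resistance at -84°) put the knob just past click 4. I'll ease back 3°, let go and rise clear.

```bash
python3 -m crank '[[[0,0,0,0,1.5],[0,0,0,0,3],[0,0,0,0,3],[0,0,0,0,3],[0.5,0,0,0,3],[0.7,0,0,0,3],[0.7,0,0,0,3],[0.7,0,0,0,3],[0.7,0,0,0,3],[0.7,0,0,0,3]]]'; python3 s.py
```

```text
time: 33.95
tool_pos: [485.1, -119.9, 61.7]
tcp_rot: [-3.142, -0.0, 0.8]
contact_force: [0.1, 0.2, -0.8]
grip_width: 64.3
finger_force: 0.0
t 34.20 yaw,M,F,tau6 [ 4.5845e+01 -7.5000e-02  1.3200e-01 -9.0000e-03 -1.0900e-01 -1.4700e-01
  2.0200e-01 -0.0000e+00] sd Mz 0.033 q6 0.375 [ 485.1 -120.    61.7] w 64.4 ff 0.0
```

```bash
python3 -m crank '[[[0.7,0,0,-1,0],[0.7,0,0,-3,0],[0.7,0,0,-6,0],[0.7,0,0,-9,0],[0.7,0,0,-12,0],[0.7,0,0,-14,0],[0.7,0,0,-15,0],[0.7,0,0,-15,0],[0.7,0,0,-15,0],[0.7,0,0,-15,0]]]'; python3 - <<'E'
from h import *
a=[]
for n in("scene","side"):
    p,_=bot.capture(n); q=np.load(n+"0.npz")["p"]; a.append(np.vstack([x[150:350,110:430][...,::-1] for x in (q,p)]))
cv2.imwrite("pics/end.png",np.hstack(a))
E
```

```text
time: 35.2
tool_pos: [484.4, -119.7, 210.5]
tcp_rot: [-3.139, 0.001, 0.8]
contact_force: [0.0, -0.2, -0.2]
grip_width: 64.3
finger_force: 0.0
```

View pics/end.png

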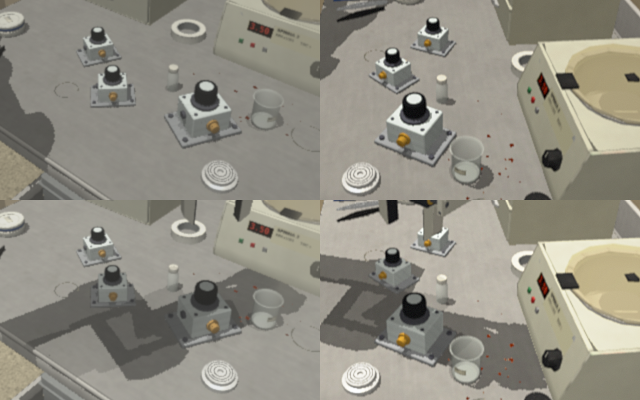

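The before/after rows show the vial, beaker and puck at the same pixels (vial (173,75) and (173,275), beaker (267,107) and (267,307), puck (220,177) and (220,377)). The gripper is well clear.

```bash
python3 -c "
from plant import bot
print(bot.close_job())"
```

```text
the job is handed in; nothing more can be done
None
```

I handed the job in at about 35 s: the knob was closed onto its stop (about 0.26 N m total, roughly 10 N at the stop), then opened four clicks by the detent torque readings and let go, with the vial, beaker and puck unmoved; the hand-in returned no verdict.

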